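Tap the finial true on its stand

ROBOT

A 6-joint arm with a two-finger parallel gripper is mounted at the origin on the work surface. World frame = base frame: x ahead of the robot, y to its left, z up, the work surface at z = 0. Lengths are in m, angles in rad, forces in N, time in s.
With the tool pointing down it reaches from about 0.3 to 0.775 m from the base axis. Payload 14.6 kg.
Tool frame: the origin (TCP) lies at the very end of the fingers, on their centre line; the grasp point (between the pads) lies 19 mm behind it; z points along the fingers, y is the direction in which the jaws open and shut (so a half turn about z gives the same grasp; the last joint's range is limited). The gripper opens to 94 mm and grips with 3 to 60 N. Pads are 16 mm wide; open, the fingers measure 119 mm over their backs; the gripper's body (75 mm by 177 mm) begins 78 mm behind the grasp point.
Start: joints at [-1.344, 0.3, 1.521, -0, 1.321, -0.067], TCP at [0.159, -0.526, 0.205] pointing down, gripper open.
Joint ranges: [-3.03, 3.03], [-0.79, 2.21], [0.23, 2.52], [-1.04, 4.18], [0, 3.07], [-2.55, 2.55]. Speed limits (rad/s): [2.22, 2.22, 2.57, 3.14, 3.14, 3.14].

INTERFACE

Orientations are given as [roll, pitch, yaw] about the fixed x, y, z axes, in that order (R = Rz(yaw) Ry(pitch) Rx(roll)).
In Python, from station import ctrl, vision, ticket gives the robot as it stands.
- The arm moves only by the tool step_arm, never from a script. Its argument "steps" is a list of rows, each an object of numbers: "x", "y", "z": the shift along the tool's x, y, z in m; "ax", "ay", "az": the turn, a rotation vector about the tool's x, y, z in degrees; "claw": the finger opening in m, from 0 to 0.094. A call has 1 to 5 rows; each row shifts and turns the pose as measured when the row begins, along the tool's axes as they then stand; what a row does not reach is not made up. A row lasts 1/12 s, in which the tool goes at most 41.7 mm and 7.16 degrees, less where a joint would pass 70% of its speed; a pose out of reach is approached as far as the arm can. A call with a gripper value outside its range is refused whole. The fingers move at their own pace and stop on an object; "grip_force" is the grip in N (left out, the last holds). Time passes only in rows, so rows that do not move let the fingers close. It gives the time, the measured TCP pose, the force and the opening at its end, in the units of the state.
- ctrl.get_obs(): the state, without advancing time (a new reading comes with each control period).
- vision.camera(name): name is "side" or "top" or "wrist"; returns (picture, depth): 400x640x3 uint8, red, green, blue; 400x640 float32, m along the optical axis (not along the pixel's ray), 0 where there is no reading.
- vision.camera_params(name): a dict with "fov_y" (degrees; the focal length in pixels is half the picture's height over the tangent of half this angle, whatever the lens; pixels are square), "cx", "cy" (the principal point, pixels), "origin" and "attitude" of the camera in the world; the wrist camera has in their place "mount" (4x4, takes a point from camera to tool coordinates, whose origin is the TCP and whose axes are the flange's). Camera axes: x right, y up, looking along -z (the intrinsics and any distortion apply to the point x, -y, -z); pixel columns grow to the right and rows downward; lengths in m; the calibration is good to about 2 mm. A picture is of the moment at which its call begins: read the wrist's pose just before it. camera_params takes no time and is no camera call.
- ticket.hand_in(): hands the job in, once; it reports no verdict.
The state is a dict: "time_s": time; "qpos": joint angles; "joint_vel": joint speeds; "tau": joint torques, N m; "ee_pos": TCP position; "eef_rot": TCP orientation; "force": force on the tool from outside, world axes, zero at the start; "moment": the same for the moment, N m; "grip_width": finger opening in m.
Only numpy, scipy, OpenCV 4.12 (cv2) and the standard library are available. Lean on these libraries where they do the work, as an engineer would, in place of code of your own. Each camera call takes 0.05 s, during which the arm holds its last target.

TASK

The wobbly brass-topped finial stands off-centre on its small round stand: push it to the middle with light taps of the fingertips (it slides only when pushed low, on its foot) until the whole foot lies inside the dark ring, upright and still. Only push it: do not pinch, lift, knock over or strike it hard, and leave the bobbin on the other stand and the things on the bench where they are.

Things in the scene. Friction and masses are not known exactly. Their poses are not given: they have to be found in the camera images.
- finial: top-heavy turned wooden finial, 62 mm tall, slim stem, 25 mm brass ball on top; 80 to 170 g, most in the ball (centre of mass about 40 mm up). Stands on a boss 26 mm across, 3 mm high. Origin at the centre of its underside, z up. Starts 15 to 25 mm off the stand's centre, to any side. A push above 10 N on it counts as a blow
- finial_foot (a point): centre of the finial's foot, 7 mm above its underside: a wooden disc 46 mm across and 8 mm thick, the finial's widest part. Pushed slowly on the edge of this disc, the finial slides and stops when the push stops; pushed at the stem or ball, or struck, it rocks and falls
- stand_top (a point): centre of the flat top of the stand under the finial: a metal pedestal fixed to the bench, its round top 90 mm across and 50 mm above the bench, with a thin dark ring of 58 mm inner diameter around the centre; its own round foot is 110 mm across and 8 mm high
- bobbin: finished wooden bobbin with two flanges, 48 mm across, 52 mm tall, already centred on a second stand just like the first: to be left alone. Origin at the centre of its underside
- jar: closed amber glass jar with a black cap, 60 mm across, 70 mm tall; origin at the centre of its underside; a bystander
- collar: short brass collar, 44 mm across, 18 mm tall; origin at the centre of its underside; a bystander
- blank1: square wooden blank lying flat, 130 x 20 x 20 mm, long along its x; origin at the centre of its underside; a bystander
- blank2: second, paler blank of the same size; origin at the centre of its underside; a bystander
- brush: brush lying flat, long along its x; origin near its middle on the bench; a bystander
- chuckkey: steel T-shaped chuck key lying flat, 50 mm long along its x, its 80 mm bar along its y; origin at the underside of the toothed end; a bystander
- tin: open steel tin, 70 mm across, 45 mm tall; origin at the centre of its underside; a bystander
There are look-alikes about, which are no part of the job. Leave any green look-alike of the finial alone. What is shaped like the part that bears stand_top but red is not meant.

How it is judged:
By the outcome, as a careful person would: the job done as asked, in the order asked, and still so for the second after the job is handed in, with the robot touching nothing.
It also fails if it takes over 53 s, if anything falls off the work surface, if the arm or the gripper's body presses on something with over 40 N, if the wrist force passes 120 N, or if a joint passes its speed limit or range.

## Working session

There is one attempt and no reset: what is moved stays moved. The work goes in short steps, Python scripts to look and compute and a tool call to move; the robot and the scene stay as the last step left them, time stands still between calls to the robot, and variables do not carry over. Pictures are saved under pics/ and viewed, and the job is handed in when it is done.

Besides the shell and the picture viewer there is one more tool, called in YAML: its name, and indented under it one key for each argument. step_arm: Moves the arm, as the interface text tells. Its arguments: {"type":"object","properties":{"steps":{"type":"array"},"grip_force":{"type":"number"}},"required":["steps"]}

```bash
ls; mkdir -p pics; python3 - <<'E'
from station import ctrl, vision
import cv2, numpy as np
print(ctrl.get_obs())
for n in ("top","side","wrist"):
    p,d=vision.camera(n); cv2.imwrite(f"pics/{n}0.png",p[:,:,::-1]); np.save(f"pics/{n}0.npy",d)
    print(n,vision.camera_params(n))
E
```

```text
pics
{'time_s': 0.0, 'qpos': array([-1.34361291e+00,  3.00447560e-01,  1.52159909e+00, -3.48568386e-05,
        1.32070613e+00, -6.66004814e-02]), 'joint_vel': array([-5.12603684e-05,  8.36338718e-04,  2.47775558e-04, -1.40444260e-03,
        7.42788180e-04,  1.72291525e-03]), 'tau': array([-4.04306365e-04, -5.31810558e+01, -3.52739882e+01,  7.07698544e-02,
        2.44465366e-02, -2.07552062e-04]), 'ee_pos': array([ 0.15919346, -0.52617262,  0.20489163]), 'eef_rot': array([-3.14043285e+00, -4.35205473e-05,  2.93792517e-01]), 'force': array([ 0.2006305 , -0.19450468,  0.25158182]), 'moment': array([-0.01468979,  0.01281734,  0.02876956]), 'grip_width': 0.09416992241107305}
top {'fov_y': 48.03805387592391, 'cx': 315.63918304518614, 'cy': 198.5958445767139, 'origin': array([ 0.33767487, -0.01617527,  1.31023694]), 'attitude': array([ 0.20565108, -0.00165444, -1.53623375])}
side {'fov_y': 55.65701922029303, 'cx': 326.3949896949289, 'cy': 199.49164456185116, 'origin': array([0.26505149, 0.59861855, 0.70082951]), 'attitude': array([ 0.8202637 ,  0.00940553, -2.6555526 ])}
wrist {'fov_y': 64.72911933017791, 'cx': 318.0367988563231, 'cy': 197.69050767826042, 'mount': array([[ 7.61038712e-04,  9.72077490e-01,  2.34658845e-01,
         6.82041533e-02],
       [ 9.99999171e-01, -9.83432522e-04,  8.30714638e-04,
         3.82983528e-04],
       [ 1.03829014e-03,  2.34658018e-01, -9.72077433e-01,
        -1.78168306e-01],
       [ 0.00000000e+00,  0.00000000e+00,  0.00000000e+00,
         1.00000000e+00]])}
```

View pics/top0.png

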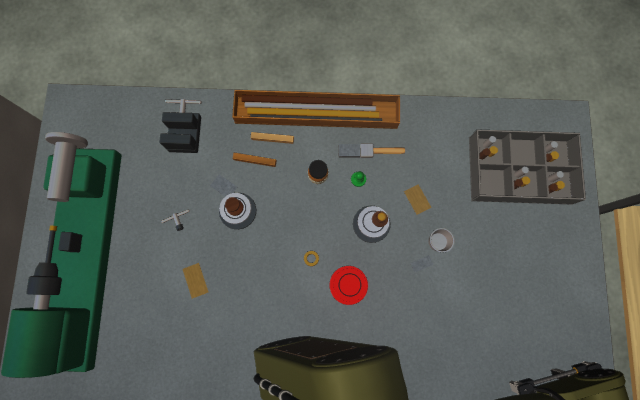

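View pics/side0.png

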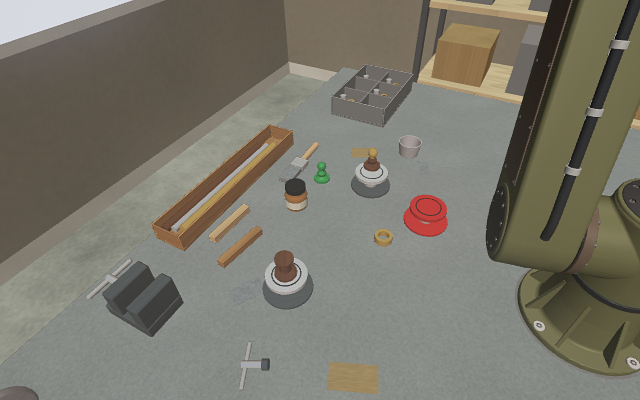

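View pics/wrist0.png

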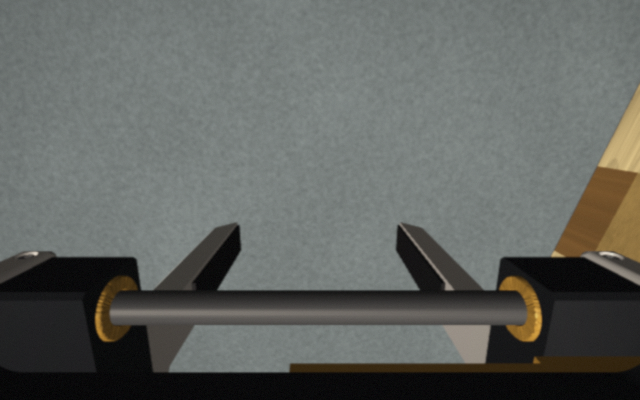

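The finial sits at top (380,218) on the pale stand (372,223). The bobbin on its stand is at (236,208), the green look-alike at (359,178) and the red stand at (349,285). The brass-topped wooden one on the pale stand is the one meant; I'll confirm it in a crop and measure.

```bash
cat > h.py <<'E'
import numpy as np, cv2
from scipy.spatial.transform import Rotation as Rn
from station import ctrl, vision
def cam(n,obs=None):
    P=vision.camera_params(n); f=200/np.tan(np.radians(P['fov_y'])/2)
    if n=='wrist':
        T=np.eye(4);T[:3,:3]=Rn.from_euler('xyz',obs['eef_rot']).as_matrix();T[:3,3]=obs['ee_pos']
        M=T@P['mount'];R,o=M[:3,:3],M[:3,3]
    else: R,o=Rn.from_euler('xyz',P['attitude']).as_matrix(),P['origin']
    return f,P['cx'],P['cy'],R,np.array(o)
def ray(c,u,v,z):
    f,cx,cy,R,o=c
    d=R@np.array([(u-cx)/f,-(v-cy)/f,-1.]); return o+d*(z-o[2])/d[2]
def pt(c,u,v,dep):
    f,cx,cy,R,o=c; return o+R@(np.array([(u-cx)/f,-(v-cy)/f,-1.])*dep)
def proj(c,p):
    f,cx,cy,R,o=c; q=R.T@(np.array(p)-o); return cx+f*q[0]/-q[2], cy-f*q[1]/-q[2]
def crop(img,u0,v0,u1,v1,s,name):
    cv2.imwrite(name,cv2.resize(img[v0:v1,u0:u1,::-1],None,fx=s,fy=s,interpolation=cv2.INTER_CUBIC))
E
python3 - <<'E'
from h import *
t=cv2.imread('pics/top0.png')[:,:,::-1]; s=cv2.imread('pics/side0.png')[:,:,::-1]
a=cv2.resize(t[190:250,340:410],None,fx=6,fy=6,interpolation=cv2.INTER_CUBIC)
b=cv2.resize(s[140:200,335:405],None,fx=6,fy=6,interpolation=cv2.INTER_CUBIC)
cv2.imwrite('pics/c0.png',np.hstack([a[:,:400],b[:,:400]])[:,:,::-1])
ct=cam('top');cs=cam('side')
D=np.load('pics/top0.npy');DS=np.load('pics/side0.npy')
print(pt(ct,300,300,D[300,300]),pt(cs,330,320,DS[320,330]))
for n,(u,v) in dict(finball=(381,217),stand=(372,223)).items(): print(n,pt(ct,u,v,D[v,u]))
for c,img,z,n,dd in((ct,t,0.05,'top',D),(cs,s,0.05,'side',DS)):
    hsv=cv2.cvtColor(img,cv2.COLOR_RGB2HSV)
    # points by depth height 45..55mm
    vv,uu=np.mgrid[0:400,0:640]; f,cx,cy,R,o=c
    P=o+np.stack([(uu-cx)/f,-(vv-cy)/f,-np.ones_like(uu,float)],-1)*dd[...,None]@R.T
    m=(np.abs(P[...,2]-.05)<.004)&(dd>0)&(hsv[...,2]>140)&(hsv[...,1]<60)
    k,l,st,ce=cv2.connectedComponentsWithStats(m.astype(np.uint8))
    for i in range(1,k):
        if st[i,4]>60:
            cn=cv2.findContours((l==i).astype(np.uint8),0,2)[0][0]
            (u,v),r=cv2.minEnclosingCircle(cn); e=cv2.fitEllipse(cv2.convexHull(cn))
            print(n,st[i],ray(c,u,v,z),ray(c,*e[0],z),e)
    mb=(hsv[...,0]>15)&(hsv[...,0]<30)&(hsv[...,1]>120)&(P[...,2]>.09)&(dd>0)
    k,l,st,ce=cv2.connectedComponentsWithStats(mb.astype(np.uint8))
    for i in range(1,k):
        if st[i,4]>10: print(n,'brass',st[i],ray(c,*ce[i],.05+.0495))
E
```

```text
[ 0.31450054  0.02546502 -0.00142354] [ 4.48620948e-01  2.49658011e-01 -3.04467918e-04]
finball [ 0.54274364 -0.18783187  0.11288717]
stand [ 0.53462121 -0.17081485  0.05481903]
top [219 193  31  30 273] [0.56596224 0.22186724 0.05      ] [0.56579042 0.22154208 0.05      ] ((234.46876525878906, 207.71926879882812), (29.734943389892578, 30.705589294433594), 59.85350799560547)
top [358 206  31  31 238] [ 0.54030004 -0.1743988   0.05      ] [ 0.54007842 -0.17405025  0.05      ] ((372.9454040527344, 221.3936004638672), (30.33578872680664, 30.950397491455078), 139.1952362060547)
top [364 212  18  19 133] [ 0.54083193 -0.17500997  0.05      ] [ 0.54114931 -0.17554322  0.05      ] ((373.4744567871094, 221.038818359375), (18.723806381225586, 19.686941146850586), 88.27165985107422)
top brass [378 212   9   9  60] [ 0.5474533  -0.19151628  0.0995    ]
top brass [ 49 226   8   5  34] [0.48395425 0.70104884 0.0995    ]
top brass [ 279  366   63   34 1199] [ 0.10843879 -0.01053727  0.0995    ]
top brass [573 367   6   8  20] [ 0.16555901 -0.68870007  0.0995    ]
top brass [ 559  372   69   28 104
[... 482 characters left out ...]
.89971923828125), 94.23119354248047)
side [265 258  43  36 515] [0.56430304 0.22518888 0.05      ] [0.56443892 0.22549117 0.05      ] ((285.8667907714844, 274.58172607421875), (35.85640335083008, 42.78794479370117), 77.51342010498047)
side [273 265  27  20 115] [0.56497861 0.22412063 0.05      ] [0.5657436  0.22353767 0.05      ] ((285.83892822265625, 273.6552734375), (21.60938262939453, 27.396820068359375), 79.5378189086914)
side [ 87 278  26  21  82] [0.88037177 0.43075284 0.05      ] [0.88036823 0.42998588 0.05      ] ((99.32488250732422, 289.2127380371094), (18.536914825439453, 28.577953338623047), 54.743961334228516)
side brass [369 148   8  10  51] [ 0.54781516 -0.18877497  0.0995    ]
```

View pics/c0.png

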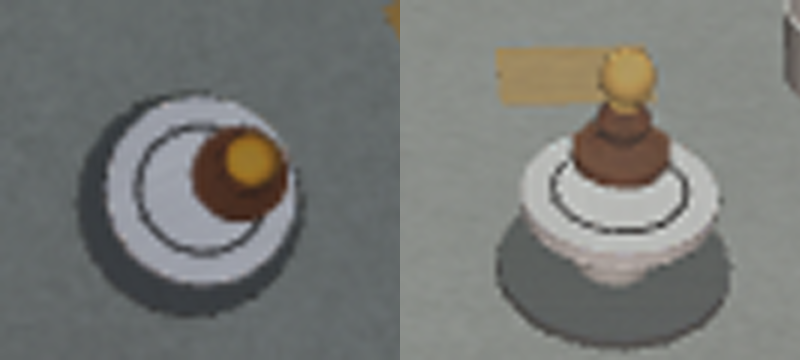

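```bash
cat >> h.py <<'E'
def plan(target,yaw_t,n,step=.04,dz_first=False):
    """print rows toward target from the measured pose"""
    o=ctrl.get_obs(); p=o['ee_pos'].copy(); yaw=o['eef_rot'][2]
    for i in range(n):
        d=np.array(target)-p; L=np.linalg.norm(d); w=d*min(1,step/max(L,1e-9))
        a=np.clip((yaw_t-yaw+np.pi)%(2*np.pi)-np.pi,-.122,.122)
        c,s=np.cos(yaw),np.sin(yaw)
        print('x %.4f y %.4f z %.4f az %.2f'%(c*w[0]+s*w[1],s*w[0]-c*w[1],-w[2],-np.degrees(a)))
        p+=w; yaw+=a
E
python3 - <<'E'
from h import *
t=cam('top');D=np.load('pics/top0.npy')
for n,(u,v) in dict(tin=(441,240),green=(359,178),redst=(349,285)).items(): print(n,pt(t,u,v,D[v,u]),ray(t,u,v,.045))
plan([.571,-.245,.16],1.97,14,.037)
E
```

```text
tin [ 0.49976202 -0.3794441   0.00170739] [ 0.49439938 -0.36742538  0.045     ]
green [ 0.6640994  -0.13200132  0.05640003] [ 0.66706729 -0.13305442  0.045     ]
redst [ 0.3603069  -0.10915975  0.05513637] [ 0.36048968 -0.10991071  0.045     ]
x 0.0351 y -0.0111 z 0.0033 az -6.99
x 0.0362 y -0.0067 z 0.0033 az -6.99
x 0.0368 y -0.0023 z 0.0033 az -6.99
x 0.0368 y 0.0022 z 0.0033 az -6.99
x 0.0362 y 0.0067 z 0.0033 az -6.99
x 0.0352 y 0.0110 z 0.0033 az -6.99
x 0.0335 y 0.0152 z 0.0033 az -6.99
x 0.0314 y 0.0192 z 0.0033 az -6.99
x 0.0289 y 0.0229 z 0.0033 az -6.99
x 0.0259 y 0.0262 z 0.0033 az -6.99
x 0.0225 y 0.0292 z 0.0033 az -6.99
x 0.0188 y 0.0317 z 0.0033 az -6.99
x 0.0148 y 0.0338 z 0.0033 az -6.99
x 0.0056 y 0.0188 z 0.0018 az -5.17
```

step_arm:
  steps:
    - {"x": 0.035,"y": -0.011,"z": 0.003,"az": -7,"claw": 0.026}
    - {"x": 0.036,"y": -0.007,"z": 0.003,"az": -7,"claw": 0.026}
    - {"x": 0.037,"y": -0.002,"z": 0.003,"az": -7,"claw": 0.026}
    - {"x": 0.037,"y": 0.002,"z": 0.003,"az": -7,"claw": 0.026}
    - {"x": 0.036,"y": 0.007,"z": 0.003,"az": -7,"claw": 0.026}

```text
validation failed for argument at $.st...
```

```bash
python3 -c "
from h import *
plan([.571,-.245,.16],1.97,12,.038)"
```

```text
x 0.0361 y -0.0114 z 0.0034 az -6.99
x 0.0372 y -0.0069 z 0.0034 az -6.99
x 0.0378 y -0.0023 z 0.0034 az -6.99
x 0.0378 y 0.0023 z 0.0034 az -6.99
x 0.0372 y 0.0069 z 0.0034 az -6.99
x 0.0361 y 0.0113 z 0.0034 az -6.99
x 0.0345 y 0.0157 z 0.0034 az -6.99
x 0.0323 y 0.0197 z 0.0034 az -6.99
x 0.0297 y 0.0235 z 0.0034 az -6.99
x 0.0266 y 0.0270 z 0.0034 az -6.99
x 0.0231 y 0.0300 z 0.0034 az -6.99
x 0.0193 y 0.0326 z 0.0034 az -6.99
```

step_arm:
  steps:
    - {"x": 0.035,"y": -0.011,"z": 0.003,"ax": 0,"ay": 0,"az": -7,"claw": 0.026}
    - {"x": 0.036,"y": -0.007,"z": 0.003,"ax": 0,"ay": 0,"az": -7,"claw": 0.026}
    - {"x": 0.037,"y": -0.002,"z": 0.003,"ax": 0,"ay": 0,"az": -7,"claw": 0.026}
    - {"x": 0.037,"y": 0.002,"z": 0.003,"ax": 0,"ay": 0,"az": -7,"claw": 0.026}
    - {"x": 0.036,"y": 0.007,"z": 0.003,"ax": 0,"ay": 0,"az": -7,"claw": 0.026}

```text
time_s: 0.57
ee_pos: [0.311, -0.4211, 0.1885]
eef_rot: [-3.14, -0.0, 0.913]
force: [0.0, -0.2, -0.6]
grip_width: 0.0639
```

```bash
python3 -c "
from h import *
print(ctrl.get_obs())
plan([.571,-.245,.16],1.97,12,.038)"
```

```text
{'time_s': 0.5667, 'qpos': array([-1.00437543e+00,  2.56773979e-01,  1.61664420e+00, -5.63481989e-04,
        1.27017811e+00, -3.46000359e-01]), 'joint_vel': array([ 0.87532138,  0.04384847,  0.04114586,  0.0018504 , -0.0802642 ,
       -0.62459026]), 'tau': array([-7.40204573e+00, -5.15753388e+01, -3.37119019e+01,  3.52218712e-02,
        3.05329543e-01,  1.28200505e+00]), 'ee_pos': array([ 0.31096237, -0.42105409,  0.18845074]), 'eef_rot': array([-3.13952530e+00, -1.73524384e-04,  9.12588472e-01]), 'force': array([ 0.03897854, -0.19793583, -0.56558408]), 'moment': array([-0.07162849, -0.07194343, -0.02101355]), 'grip_width': 0.06392117257198816}
x 0.0360 y 0.0118 z 0.0034 az -6.99
x 0.0342 y 0.0161 z 0.0034 az -6.99
x 0.0320 y 0.0201 z 0.0034 az -6.99
x 0.0293 y 0.0239 z 0.0034 az -6.99
x 0.0262 y 0.0273 z 0.0034 az -6.99
x 0.0227 y 0.0303 z 0.0034 az -6.99
x 0.0188 y 0.0328 z 0.0034 az -6.99
x 0.0147 y 0.0349 z 0.0034 az -6.99
x 0.0031 y 0.0108 z 0.0010 az -4.66
x 0.0000 y 0.0000 z -0.0000 az -0.00
x 0.0000 y 0.0000 z -0.0000 az -0.00
x 0.0000 y 0.0000 z -0.0000 az -0.00
```

step_arm:
  steps:
    - {"x": 0.036,"y": 0.012,"z": 0.003,"ax": 0,"ay": 0,"az": -7,"claw": 0.026}
    - {"x": 0.034,"y": 0.016,"z": 0.003,"ax": 0,"ay": 0,"az": -7,"claw": 0.026}
    - {"x": 0.032,"y": 0.02,"z": 0.003,"ax": 0,"ay": 0,"az": -7,"claw": 0.026}
    - {"x": 0.029,"y": 0.024,"z": 0.003,"ax": 0,"ay": 0,"az": -7,"claw": 0.026}
    - {"x": 0.026,"y": 0.027,"z": 0.003,"ax": 0,"ay": 0,"az": -7,"claw": 0.026}

```text
time_s: 0.98
ee_pos: [0.4727, -0.3076, 0.1722]
eef_rot: [-3.139, -0.002, 1.538]
force: [-0.6, -0.6, -0.3]
grip_width: 0.0306
```

```bash
python3 -c "
from h import *
plan([.571,-.245,.16],1.97,6,.038)"
```

```text
x 0.0213 y 0.0312 z 0.0039 az -6.99
x 0.0174 y 0.0336 z 0.0039 az -6.99
x 0.0132 y 0.0354 z 0.0039 az -6.99
x 0.0007 y 0.0031 z 0.0003 az -3.78
x 0.0000 y 0.0000 z -0.0000 az -0.00
x 0.0000 y 0.0000 z -0.0000 az -0.00
```

step_arm:
  steps:
    - {"x": 0.021,"y": 0.031,"z": 0.004,"ax": 0,"ay": 0,"az": -7,"claw": 0.026}
    - {"x": 0.017,"y": 0.033,"z": 0.004,"ax": 0,"ay": 0,"az": -7,"claw": 0.026}
    - {"x": 0.013,"y": 0.035,"z": 0.004,"ax": 0,"ay": 0,"az": -7,"claw": 0.026}
    - {"x": 0,"y": 0.003,"z": 0,"ax": 0,"ay": 0,"az": -3.8,"claw": 0.026}
    - {"x": 0,"y": 0,"z": 0,"ax": 0,"ay": 0,"az": 0,"claw": 0.026}

```text
time_s: 1.4
ee_pos: [0.5782, -0.2363, 0.1568]
eef_rot: [-3.139, -0.006, 1.996]
force: [-0.5, -0.1, -0.9]
grip_width: 0.0265
```

```bash
python3 - <<'E'
from h import *
o=ctrl.get_obs(); print(o['ee_pos'],o['eef_rot'],o['grip_width'])
p,d=vision.camera('wrist'); cv2.imwrite('pics/w1.png',p[:,:,::-1]); np.save('pics/w1.npy',d)
c=cam('wrist',o); print([proj(c,q) for q in ([.54,-.172,.05],[.5475,-.19,.0995])])
E
```

```text
[ 0.57820625 -0.2362993   0.15677078] [-3.13895886 -0.00550213  1.99627383] 0.026532004538277712
[(np.float64(308.36378339001453), np.float64(114.21142735773356)), (np.float64(305.5953432737049), np.float64(139.6956360788313))]
```

View pics/w1.png

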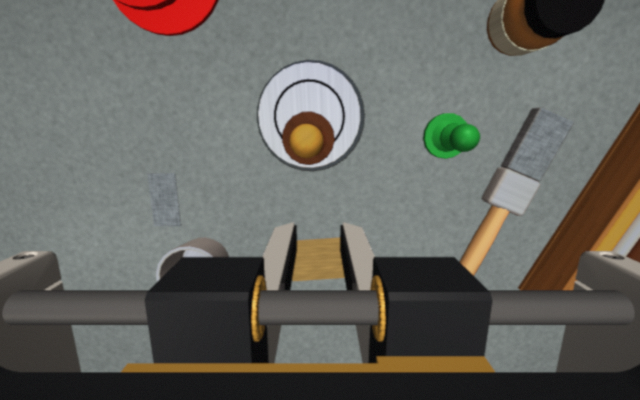

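The wrist view shows the stand around (310,115), the foot at (308,138) and the ball at (306,140). The fingertips are at (285,225) and (353,225). Measuring next.

```bash
cat >> h.py <<'E'
def measure(tag):
    o=ctrl.get_obs(); p,d=vision.camera('wrist'); c=cam('wrist',o)
    cv2.imwrite(f'pics/{tag}.png',p[:,:,::-1])
    return analyse(p,d,c,o,tag)
def analyse(p,d,c,o,tag):
    hsv=cv2.cvtColor(p,cv2.COLOR_RGB2HSV); H,S,V=cv2.split(hsv)
    vv,uu=np.mgrid[0:400,0:640]; f,cx,cy,R,oo=c
    P=oo+np.stack([(uu-cx)/f,-(vv-cy)/f,-np.ones_like(uu,float)],-1)*d[...,None]@R.T
    near=(np.hypot(P[...,0]-.54,P[...,1]+.173)<.06)&(d>0)&(P[...,2]>.03)&(P[...,2]<.14)
    k,l,st,ce=cv2.connectedComponentsWithStats((near&(P[...,2]>.043)).astype(np.uint8))
    brown=near&(S>90)&((H<15)|(H>170)); brass=near&(H>=15)&(H<32)&(S>100)
    white=near&(S<60)&(V>120)&(np.abs(P[...,2]-.05)<.006)
    ring=near&(S<90)&(V<100)&(np.abs(P[...,2]-.05)<.006)
    def fit(m,z):
        cn=max(cv2.findContours(m.astype(np.uint8),0,1)[0],key=cv2.contourArea)[:,0]
        q=np.array([ray(c,u,v,z)[:2] for u,v in cn])
        from scipy.optimize import least_squares
        r=least_squares(lambda t:np.hypot(q[:,0]-t[0],q[:,1]-t[1])-t[2],[*q.mean(0),.02],loss='soft_l1',f_scale=.001)
        return r.x
    S_=fit(white|brown|brass|ring,.05)
    F=fit((brown|brass)&(P[...,2]<.068),.061)
    vb=np.argwhere(brass).mean(0); B=ray(c,vb[1],vb[0],.0995)
    q=np.array([ray(c,u,v,.05)[:2] for v,u in np.argwhere(ring)])
    q=q[np.abs(np.hypot(*(q-S_[:2]).T)-.0295)<.004] if len(q) else q
    rg=None
    if len(q)>8:
        A=np.c_[2*q,np.ones(len(q))]; s=np.linalg.lstsq(A,(q**2).sum(1),rcond=None)[0]; rg=[s[0],s[1],np.sqrt(s[2]+s[0]**2+s[1]**2)]
    rg_=np.round(rg,4) if rg is not None else None
    print(tag,'t',o['time_s'],'tcp',o['ee_pos'].round(4),o['eef_rot'].round(3),'F',o['force'].round(2))
    print('stand',S_.round(4),'ring',rg_,len(q),'foot',F.round(4),'ball',B.round(4))
    yaw=o['eef_rot'][2]; t=np.array([np.cos(yaw),np.sin(yaw)]); n=np.array([np.sin(yaw),-np.cos(yaw)])
    ctr=S_[:2]
    for nm,w in (('foot-stand',F[:2]-ctr),('foot-tcp',F[:2]-o['ee_pos'][:2]),('ball-foot',B[:2]-F[:2])): print(nm,'world',(w*1e3).round(1),'tool x,y mm',(w@t*1e3).round(1),(w@n*1e3).round(1),'abs',(np.hypot(*w)*1e3).round(1))
    print('dir foot->stand yaw',np.arctan2(*(ctr-F[:2])[::-1]).round(3))
E
python3 - <<'E'
from h import *
measure('w2')
E
```

```text
w2 t 1.45 tcp [ 0.5777 -0.2364  0.1567] [-3.139 -0.006  1.992] F [0.3  0.53 0.47]
stand [ 0.5415 -0.1732  0.044 ] ring [ 0.5412 -0.1735  0.0301] 281 foot [ 0.5481 -0.1904  0.0213] ball [ 0.5479 -0.1902  0.0995]
foot-stand world [  6.6 -17.2] tool x,y mm -18.4 -1.0 abs 18.5
foot-tcp world [-29.7  46. ] tool x,y mm 54.1 -8.3 abs 54.7
ball-foot world [-0.2  0.2] tool x,y mm 0.3 -0.1 abs 0.3
dir foot->stand yaw 1.936
```

```bash
python3 -c "
from h import *
plan([.5642,-.2324,.08],1.936,5,.03)"
```

```text
x 0.0037 y -0.0037 z 0.0295 az 3.02
x 0.0035 y -0.0039 z 0.0295 az -0.00
x 0.0021 y -0.0024 z 0.0180 az -0.00
x 0.0000 y 0.0000 z -0.0000 az -0.00
x 0.0000 y 0.0000 z -0.0000 az -0.00
```

step_arm:
  steps:
    - {"x": 0.004,"y": -0.004,"z": 0.026,"ax": 0,"ay": 0,"az": 3,"claw": 0.026}
    - {"x": 0.003,"y": -0.004,"z": 0.026,"ax": 0,"ay": 0,"az": 0,"claw": 0.026}
    - {"x": 0.002,"y": -0.002,"z": 0.022,"ax": 0,"ay": 0,"az": 0,"claw": 0.026}
    - {"x": 0,"y": 0,"z": 0,"ax": 0,"ay": 0,"az": 0,"claw": 0.026}
    - {"x": 0,"y": 0,"z": 0,"ax": 0,"ay": 0,"az": 0,"claw": 0.026}

```text
time_s: 1.92
ee_pos: [0.5606, -0.2371, 0.0838]
eef_rot: [-3.141, -0.002, 1.914]
force: [0.1, 0.5, 0.9]
grip_width: 0.0259
```

```bash
python3 -c "
from h import *
measure('w3')
plan([.5642,-.2324,.0565],1.936,3,.03)"
```

```text
w3 t 1.9167 tcp [ 0.5606 -0.2371  0.0838] [-3.141e+00 -2.000e-03  1.914e+00] F [0.12 0.54 0.86]
stand [ 0.5413 -0.1734  0.044 ] ring [ 0.5411 -0.1736  0.0301] 587 foot [ 0.5479 -0.1904  0.0215] ball [ 0.5479 -0.1904  0.0995]
foot-stand world [  6.5 -17.1] tool x,y mm -18.3 0.4 abs 18.3
foot-tcp world [-12.8  46.6] tool x,y mm 48.2 3.7 abs 48.3
ball-foot world [-0.   0.1] tool x,y mm 0.1 0.0 abs 0.1
dir foot->stand yaw 1.937
x 0.0032 y 0.0049 z 0.0273 az -1.25
x 0.0000 y 0.0000 z -0.0000 az -0.00
x 0.0000 y 0.0000 z -0.0000 az -0.00
```

View pics/w3.png

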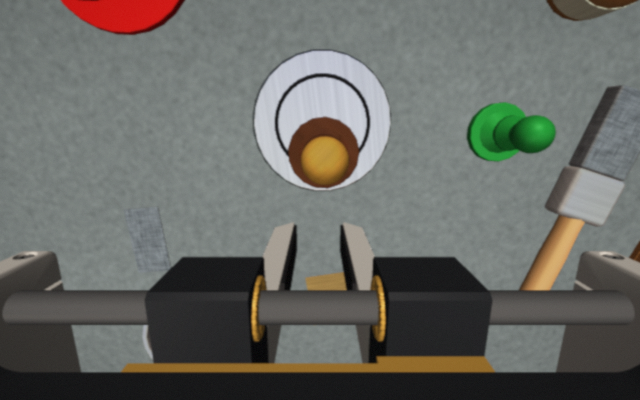

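The fingers straddle the foot line, and the foot (323,155) lies directly ahead. Descending to foot height.

step_arm:
  steps:
    - {"x": 0.001,"y": 0.002,"z": 0.01,"ax": 0,"ay": 0,"az": -1.2,"claw": 0.026}
    - {"x": 0.001,"y": 0.002,"z": 0.009,"ax": 0,"ay": 0,"az": 0,"claw": 0.026}
    - {"x": 0,"y": 0.001,"z": 0.006,"ax": 0,"ay": 0,"az": 0,"claw": 0.026}
    - {"x": 0,"y": 0,"z": 0,"ax": 0,"ay": 0,"az": 0,"claw": 0.026}

```text
time_s: 2.3
ee_pos: [0.5663, -0.235, 0.0609]
eef_rot: [3.138, 0.002, 1.934]
force: [0.4, -0.7, 0.9]
grip_width: 0.0262
```

```bash
python3 -c "
from h import *
o=ctrl.get_obs();print(o)
plan([.5642,-.2324,.0562],1.936,1,.03)"
```

```text
{'time_s': 2.3, 'qpos': array([-4.53486261e-01,  5.82754239e-01,  1.47057748e+00,  1.14376548e-03,
        1.08392501e+00, -8.17385371e-01]), 'joint_vel': array([ 0.00180344, -0.00794119, -0.00982164,  0.00055981,  0.00726984,
        0.00204482]), 'tau': array([-7.10089551e-02, -6.55211377e+01, -3.20901918e+01,  3.86563037e-02,
       -1.97586743e-01, -4.10429580e-03]), 'ee_pos': array([ 0.56633979, -0.23499292,  0.06087153]), 'eef_rot': array([3.13788752e+00, 2.46910059e-03, 1.93415793e+00]), 'force': array([ 0.39559516, -0.67739487,  0.8607353 ]), 'moment': array([-0.07590534, -0.12176029, -0.02307303]), 'grip_width': 0.026201949110121196}
x 0.0032 y -0.0011 z 0.0047 az -0.11
```

step_arm:
  steps:
    - {"x": 0.002,"y": -0.001,"z": 0.004,"ax": 0,"ay": 0,"az": 0,"claw": 0.026}
    - {"x": 0,"y": 0,"z": 0,"ax": 0,"ay": 0,"az": 0,"claw": 0.026}

```text
time_s: 2.47
ee_pos: [0.5649, -0.2333, 0.0565]
eef_rot: [3.138, 0.003, 1.934]
force: [-0.3, -0.2, 0.2]
grip_width: 0.0259
```

```bash
python3 -c "
from h import *
measure('w4')"
```

```text
w4 t 2.4667 tcp [ 0.5649 -0.2333  0.0565] [3.138e+00 3.000e-03 1.934e+00] F [-0.33 -0.19  0.25]
stand [ 0.5414 -0.1734  0.044 ] ring [ 0.5411 -0.1736  0.0301] 808 foot [ 0.5479 -0.1904  0.0209] ball [ 0.5478 -0.1903  0.0995]
foot-stand world [  6.6 -17. ] tool x,y mm -18.3 0.1 abs 18.3
foot-tcp world [-17.   42.9] tool x,y mm 46.1 -0.7 abs 46.1
ball-foot world [-0.1  0.1] tool x,y mm 0.1 -0.1 abs 0.1
dir foot->stand yaw 1.939
```

View pics/w4.png

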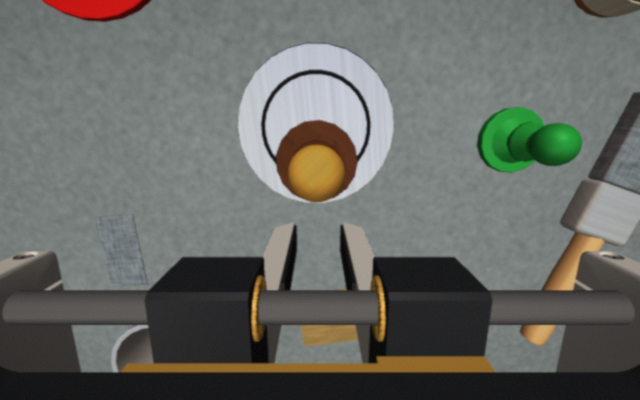

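step_arm:
  steps:
    - {"x": 0.003,"y": 0,"z": 0,"ax": 0,"ay": 0,"az": 0,"claw": 0.026}
    - {"x": 0.003,"y": 0,"z": 0,"ax": 0,"ay": 0,"az": 0,"claw": 0.026}
    - {"x": 0.003,"y": 0,"z": 0,"ax": 0,"ay": 0,"az": 0,"claw": 0.026}
    - {"x": 0.002,"y": 0,"z": 0,"ax": 0,"ay": 0,"az": 0,"claw": 0.026}
    - {"x": 0,"y": 0,"z": 0,"ax": 0,"ay": 0,"az": 0,"claw": 0.026}

```text
time_s: 2.93
ee_pos: [0.5613, -0.2222, 0.0581]
eef_rot: [3.136, 0.004, 1.934]
force: [0.9, 0.2, -0.2]
grip_width: 0.0259
```

```bash
python3 -c "
from h import *
measure('w5')"
```

```text
w5 t 2.9333 tcp [ 0.5613 -0.2222  0.0581] [3.136 0.004 1.934] F [ 0.89  0.2  -0.19]
stand [ 0.5414 -0.1735  0.0441] ring [ 0.5411 -0.1736  0.0301] 751 foot [ 0.5477 -0.1899  0.0208] ball [ 0.5478 -0.1903  0.0995]
foot-stand world [  6.4 -16.4] tool x,y mm -17.6 0.1 abs 17.6
foot-tcp world [-13.6  32.3] tool x,y mm 35.0 -1.2 abs 35.0
ball-foot world [ 0.1 -0.4] tool x,y mm -0.5 -0.0 abs 0.5
dir foot->stand yaw 1.94
```

View pics/w5.png

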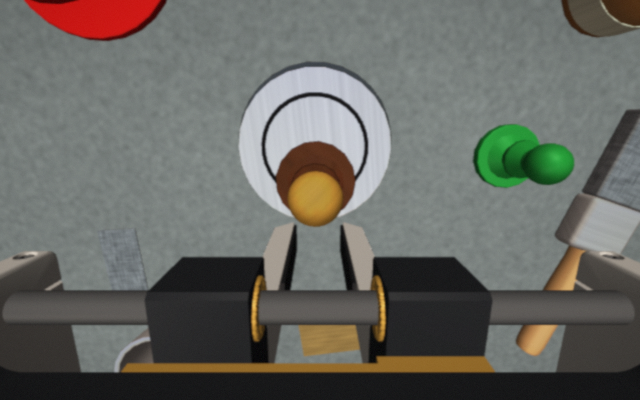

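step_arm:
  steps:
    - {"x": 0.0015,"y": 0,"z": 0.001,"ax": 0,"ay": 0,"az": 0,"claw": 0.026}
    - {"x": 0.001,"y": 0,"z": 0.001,"ax": 0,"ay": 0,"az": 0,"claw": 0.026}
    - {"x": 0.001,"y": 0,"z": 0.0005,"ax": 0,"ay": 0,"az": 0,"claw": 0.026}
    - {"x": 0.001,"y": 0,"z": 0.0003,"ax": 0,"ay": 0,"az": 0,"claw": 0.026}
    - {"x": 0.001,"y": 0,"z": 0,"ax": 0,"ay": 0,"az": 0,"claw": 0.026}

```text
time_s: 3.4
ee_pos: [0.5594, -0.217, 0.0551]
eef_rot: [3.136, 0.005, 1.934]
force: [-0.2, -0.2, -1.0]
grip_width: 0.0259
```

```bash
python3 -c "
from h import *
measure('w6')"
```

```text
w6 t 3.4 tcp [ 0.5594 -0.217   0.0551] [3.136 0.005 1.934] F [-0.16 -0.19 -1.01]
stand [ 0.5413 -0.1735  0.0441] ring [ 0.5411 -0.1736  0.03  ] 764 foot [ 0.5477 -0.1897  0.0208] ball [ 0.5478 -0.1904  0.0995]
foot-stand world [  6.4 -16.2] tool x,y mm -17.4 0.2 abs 17.4
foot-tcp world [-11.7  27.3] tool x,y mm 29.7 -1.2 abs 29.7
ball-foot world [ 0.1 -0.7] tool x,y mm -0.7 -0.1 abs 0.7
dir foot->stand yaw 1.944
```

step_arm:
  steps:
    - {"x": 0.001,"y": 0,"z": -0.0002,"ax": 0,"ay": 0,"az": 0,"claw": 0.026}
    - {"x": 0.001,"y": 0,"z": 0,"ax": 0,"ay": 0,"az": 0,"claw": 0.026}
    - {"x": 0.001,"y": 0,"z": 0,"ax": 0,"ay": 0,"az": 0,"claw": 0.026}
    - {"x": 0.001,"y": 0,"z": 0,"ax": 0,"ay": 0,"az": 0,"claw": 0.026}
    - {"x": 0.001,"y": 0,"z": 0,"ax": 0,"ay": 0,"az": 0,"claw": 0.026}

```text
time_s: 3.87
ee_pos: [0.5573, -0.2121, 0.0553]
eef_rot: [3.136, 0.005, 1.934]
force: [-0.5, -0.4, -0.3]
grip_width: 0.0261
```

```bash
python3 -c "
from h import *
measure('w7')"
```

```text
w7 t 3.8667 tcp [ 0.5573 -0.2121  0.0553] [3.136 0.005 1.934] F [-0.48 -0.37 -0.26]
stand [ 0.5412 -0.1731  0.044 ] ring [ 0.5411 -0.1735  0.03  ] 762 foot [ 0.5476 -0.1857  0.0207] ball [ 0.5479 -0.1864  0.0995]
foot-stand world [  6.4 -12.6] tool x,y mm -14.1 1.5 abs 14.1
foot-tcp world [-9.7 26.4] tool x,y mm 28.1 0.3 abs 28.1
ball-foot world [ 0.3 -0.7] tool x,y mm -0.8 0.0 abs 0.8
dir foot->stand yaw 2.038
```

View pics/w7.png

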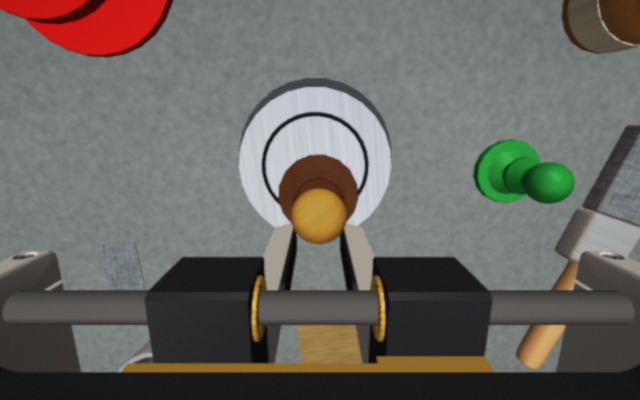

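The finial has slid about 4 mm, is upright and now nests between the two tips. Continuing slowly.

step_arm:
  steps:
    - {"x": 0.001,"y": -0.0001,"z": 0,"ax": 0,"ay": 0,"az": 0,"claw": 0.026}
    - {"x": 0.001,"y": -0.0001,"z": 0,"ax": 0,"ay": 0,"az": 0,"claw": 0.026}
    - {"x": 0.001,"y": -0.0001,"z": 0,"ax": 0,"ay": 0,"az": 0,"claw": 0.026}
    - {"x": 0.001,"y": -0.0001,"z": 0,"ax": 0,"ay": 0,"az": 0,"claw": 0.026}
    - {"x": 0.001,"y": -0.0001,"z": 0,"ax": 0,"ay": 0,"az": 0,"claw": 0.026}

```text
time_s: 4.33
ee_pos: [0.555, -0.2071, 0.0554]
eef_rot: [3.136, 0.005, 1.934]
force: [0.0, -0.5, -1.1]
grip_width: 0.0261
```

```bash
python3 -c "
from h import *
measure('w8')"
```

```text
w8 t 4.3333 tcp [ 0.555  -0.2071  0.0554] [3.136 0.005 1.934] F [ 0.04 -0.49 -1.07]
stand [ 0.5411 -0.1726  0.0437] ring [ 0.5411 -0.1735  0.0301] 755 foot [ 0.5455 -0.1809  0.0209] ball [ 0.5456 -0.1813  0.0995]
foot-stand world [ 4.5 -8.2] tool x,y mm -9.3 1.3 abs 9.4
foot-tcp world [-9.5 26.2] tool x,y mm 27.9 0.4 abs 27.9
ball-foot world [ 0.1 -0.4] tool x,y mm -0.4 -0.0 abs 0.4
dir foot->stand yaw 2.068
```

View pics/w8.png

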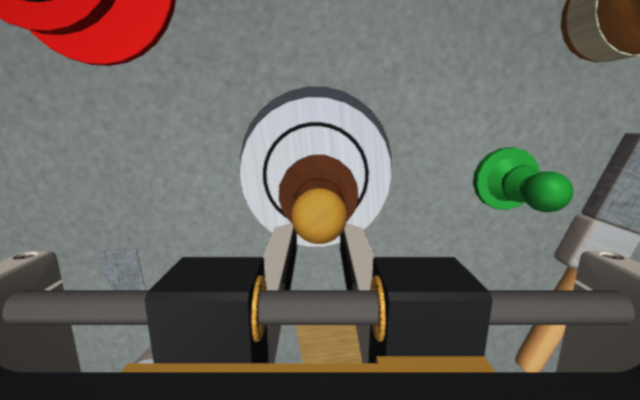

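step_arm:
  steps:
    - {"x": 0.001,"y": -0.0002,"z": 0,"ax": 0,"ay": 0,"az": 0,"claw": 0.026}
    - {"x": 0.001,"y": -0.0002,"z": 0,"ax": 0,"ay": 0,"az": 0,"claw": 0.026}
    - {"x": 0.001,"y": -0.0002,"z": 0,"ax": 0,"ay": 0,"az": 0,"claw": 0.026}
    - {"x": 0.001,"y": -0.0002,"z": 0,"ax": 0,"ay": 0,"az": 0,"claw": 0.026}
    - {"x": 0.001,"y": -0.0002,"z": 0,"ax": 0,"ay": 0,"az": 0,"claw": 0.026}

```text
time_s: 4.8
ee_pos: [0.5521, -0.2022, 0.0554]
eef_rot: [3.136, 0.005, 1.934]
force: [-0.3, -1.3, 0.6]
grip_width: 0.0259
```

```bash
python3 -c "
from h import *
measure('w9')"
```

```text
w9 t 4.8 tcp [ 0.5521 -0.2022  0.0554] [3.136 0.005 1.934] F [-0.32 -1.29  0.6 ]
stand [ 0.5409 -0.1723  0.0435] ring [ 0.5411 -0.1734  0.03  ] 770 foot [ 0.5425 -0.176   0.0208] ball [ 0.5427 -0.1765  0.0995]
foot-stand world [ 1.6 -3.7] tool x,y mm -4.0 0.2 abs 4.0
foot-tcp world [-9.6 26.3] tool x,y mm 28.0 0.4 abs 28.0
ball-foot world [ 0.2 -0.5] tool x,y mm -0.5 -0.0 abs 0.5
dir foot->stand yaw 1.993
```

step_arm:
  steps:
    - {"x": 0.001,"y": -0.0001,"z": 0,"ax": 0,"ay": 0,"az": 0,"claw": 0.026}
    - {"x": 0.001,"y": -0.0001,"z": 0,"ax": 0,"ay": 0,"az": 0,"claw": 0.026}
    - {"x": 0.001,"y": -0.0001,"z": 0,"ax": 0,"ay": 0,"az": 0,"claw": 0.026}
    - {"x": 0,"y": 0,"z": 0,"ax": 0,"ay": 0,"az": 0,"claw": 0.026}

```text
time_s: 5.18
ee_pos: [0.5505, -0.1991, 0.0554]
eef_rot: [3.136, 0.005, 1.934]
force: [0.1, -0.3, -0.2]
grip_width: 0.0259
```

```bash
python3 -c "
from h import *
measure('w10')"
```

```text
w10 t 5.1833 tcp [ 0.5505 -0.1991  0.0554] [3.136 0.005 1.934] F [ 0.08 -0.26 -0.24]
stand [ 0.5406 -0.1718  0.0432] ring [ 0.5411 -0.1735  0.0301] 729 foot [ 0.5409 -0.1726  0.0207] ball [ 0.5411 -0.1734  0.0995]
foot-stand world [ 0.2 -0.8] tool x,y mm -0.8 -0.1 abs 0.8
foot-tcp world [-9.7 26.5] tool x,y mm 28.2 0.4 abs 28.2
ball-foot world [ 0.2 -0.8] tool x,y mm -0.8 -0.1 abs 0.8
dir foot->stand yaw 1.85
```

View pics/w10.png

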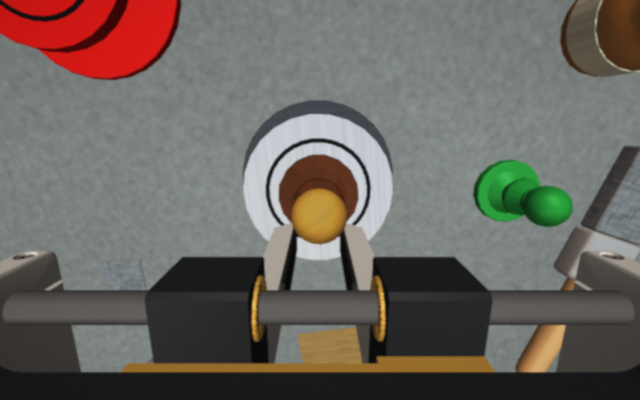

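The foot lies inside the ring, with ball and ring centres coinciding. Backing straight away, then lifting to check.

step_arm:
  steps:
    - {"x": -0.003,"y": 0,"z": 0,"ax": 0,"ay": 0,"az": 0,"claw": 0.026}
    - {"x": -0.006,"y": 0,"z": 0,"ax": 0,"ay": 0,"az": 0,"claw": 0.026}
    - {"x": -0.01,"y": 0,"z": -0.001,"ax": 0,"ay": 0,"az": 0,"claw": 0.026}
    - {"x": -0.015,"y": 0,"z": -0.003,"ax": 0,"ay": 0,"az": 0,"claw": 0.026}
    - {"x": -0.015,"y": 0,"z": -0.005,"ax": 0,"ay": 0,"az": 0,"claw": 0.026}

```text
time_s: 5.65
ee_pos: [0.5684, -0.2461, 0.0643]
eef_rot: [3.137, 0.003, 1.936]
force: [0.5, 0.1, 0.2]
grip_width: 0.0258
```

step_arm:
  steps:
    - {"x": -0.005,"y": 0,"z": -0.02,"ax": 0,"ay": 0,"az": 0,"claw": 0.026}
    - {"x": 0,"y": 0,"z": -0.03,"ax": 0,"ay": 0,"az": 0,"claw": 0.026}
    - {"x": 0,"y": 0,"z": -0.03,"ax": 0,"ay": 0,"az": 0,"claw": 0.026}
    - {"x": 0,"y": 0,"z": 0,"ax": 0,"ay": 0,"az": 0,"claw": 0.026}
    - {"x": 0,"y": 0,"z": 0,"ax": 0,"ay": 0,"az": 0,"claw": 0.026}

```text
time_s: 6.07
ee_pos: [0.5706, -0.2581, 0.1474]
eef_rot: [3.138, 0.003, 1.932]
force: [-0.3, 0.7, -0.9]
grip_width: 0.026
```

```bash
python3 - <<'E'
from h import *
measure('w11')
measure('w12')
a=cv2.imread('pics/w12.png')[30:230,200:440]
p,d=vision.camera('side')
s=p[130:210,325:421,::-1]
cv2.imwrite('pics/f.png',np.hstack([cv2.resize(a,(400,333)),cv2.resize(s,(400,333),interpolation=cv2.INTER_CUBIC)]))
E
```

```text
w11 t 6.0667 tcp [ 0.5706 -0.2581  0.1474] [3.138e+00 3.000e-03 1.932e+00] F [-0.33  0.66 -0.94]
stand [ 0.5414 -0.1733  0.0441] ring [ 0.5411 -0.1736  0.0301] 428 foot [ 0.5414 -0.1739  0.0213] ball [ 0.5412 -0.1735  0.0995]
foot-stand world [ 0.  -0.6] tool x,y mm -0.5 -0.2 abs 0.6
foot-tcp world [-29.2  84.2] tool x,y mm 89.1 2.5 abs 89.1
ball-foot world [-0.2  0.4] tool x,y mm 0.4 -0.1 abs 0.4
dir foot->stand yaw 1.574
w12 t 6.1167 tcp [ 0.5709 -0.2582  0.1478] [3.137 0.004 1.932] F [-0.45 -0.53  1.09]
stand [ 0.5414 -0.1734  0.044 ] ring [ 0.5412 -0.1735  0.0301] 432 foot [ 0.5413 -0.1738  0.0213] ball [ 0.5412 -0.1735  0.0995]
foot-stand world [-0.1 -0.5] tool x,y mm -0.4 -0.3 abs 0.5
foot-tcp world [-29.5  84.4] tool x,y mm 89.4 2.2 abs 89.4
ball-foot world [-0.2  0.3] tool x,y mm 0.3 -0.1 abs 0.3
dir foot->stand yaw 1.373
```

View pics/f.png

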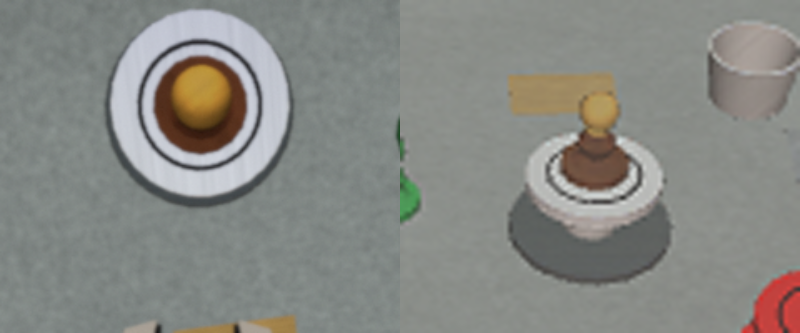

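Both views show the finial upright and centred, with the ring clear all round. The gripper is touching nothing.

```bash
python3 -c "
from station import ticket
print(ticket.hand_in())"
```

```text
the job is handed in; nothing more can be done
None
```

I pushed the finial about 18 mm to the middle of its stand and handed the job in at about 6 s of the 53 s allowed. I pushed low on the foot's edge with both fingertips set 26 mm apart, about 1 mm at a time, so the foot was never pinched.

- **Position:** the last wrist images put the foot's centre about 0.5 mm from the stand's centre, where about 6 mm is allowed. The ring is visible all the way round the foot.
- **Upright and still:** the ball sits 0.3 mm from directly above the foot. Two images taken 0.05 s apart agree to within 0.1 mm, and the side camera also shows it upright.
- **Force:** the wrist force readings I took between moves stayed at 1.3 N or less, which is close to sensor noise.
- **Other objects:** I moved nothing near the bobbin, the look-alikes or the other things on the bench, but I did not measure them again at the end.
- **Disagreements:** the first moves drifted by a few millimetres, and I corrected this before touching the finial. With the fingers close in, the ball and fingers hid part of the foot and stand, which shifted those two readings by up to about 2 mm. I steered by the ball and ring instead. The fitted outline radii for the foot and stand came out 1 to 2 mm small.

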